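# Lock the looper pedal into its quick dock

### The job

Lock the looper pedal into its dock: with a fingertip press the dock's spring bar right down so that its latch pin sinks, and keep it held down while you push the pedal's side tab along over the pin, until the carrier is fully home against the end stop. Then let the bar go, so that the pin springs up behind the tab. Only press and push: do not lift or tip the pedal, and leave the phaser pedal, slide, pick holder and spanner where they are.

Things in the scene. Friction and masses are not known exactly. Their poses are not given: they have to be found in the camera images.
- dock: Fixed aluminium base 142 x 222 x 10 mm (own x -45 to 97, y -135 to 87 mm). Origin at bench height (z=0) on the slide channel's centre line, level in y with the latch pin. +y: the way the pedal is pushed home. +x: from channel to spring bar, away from the robot, yaw up to 0.45 rad. Rails 67 mm apart inside, top z 20 mm, guide the carrier; end stop block (60 mm wide, top z 30) at y = 74 mm.
- press_bar (a joint): Spring bar beside the channel: 0 m up (sprung), 0.014 m right down; moves straight down. The spring pushes back about 1.2 N at the top, 3.7 N right down. The pin clears the tab only beyond 0.010 m; 0.0115 m or more counts as right down. It springs up when let go.
- bar_mid (a point): Middle of the spring bar's flat top: a steel strip 40 mm wide (dock x 42 to 82 mm), 160 mm long (dock y -138 to 22 mm), top z 38 mm when up. This point: dock x 62, y -58 mm. A fingertip can press anywhere on it and slide along it in dock y. The strip passes under the tab, 6 mm below it when up.
- pin_top (a point): Middle of the top of the latch pin, a 10 x 10 mm steel block on the bar's outer edge (dock x 82 to 92, y -5 to 5 mm), top z 54 mm up, 40 mm when the bar is right down. Up, it blocks the tab's outer end; it cannot be pushed down from the side.
- looper: Silver mini looper pedal on a loose carrier plate 64 (x) x 120 (y) x 6 mm lying in the dock's channel, axes along the dock's, 0.35 to 0.6 kg, slick, slides at 1 to 3 N. Origin: centre of the plate's underside, z 10 mm. Footswitch top 42, knob top 44 mm above it. Starts with origin at dock y -68 to -32 mm; home at y 14 mm, plate on the end stop, tab's rear face 3 mm past the pin.
- tab_mid (a point): Middle of the pedal's upright steel side tab, 66 (x) x 12 (y) x 16 mm (z), at looper x 61, y 0, z 42 mm. It reaches over the strip and the pin (dock x 28 to 94 mm, 44 to 60 mm above the bench). Push its rear (-y) face with the side of a finger standing on the strip between rail and pin.
- phaser: Purple phaser pedal 73 x 118 x 60 mm, loose bystander, origin centre of its underside.
- slide: Chrome guitar slide, upright tube 24 mm across, 65 mm tall, loose bystander, origin centre of its underside.
- pick_holder: Yellow plastic pick holder with a steel spring clip, 34 x 44 x 45 mm, loose bystander, origin centre of its underside.
- spanner: Stainless spanner 140 mm long lying flat, loose bystander, origin near its middle, on the robot's side of the dock.
Not all that is in view belongs to the job. There is more than one size of the looper; the one meant has the size given above.

How it is judged (in metres and radians):
On the way, in this order (a step that is already met when the one before it is completed fails the run):
1. the spring bar is pressed right down (at least 11.5 mm) while the tab is still in front of the pin (value of joint press_bar above 0.0115 m and y of looper in the frame of dock below -0.012 m), for 0.1 s.
2. the tab is over the pin, past its middle, with the bar still held right down (value of joint press_bar above 0.0115 m and y of looper in the frame of dock above 0.001 m).
At the end, for the whole second after the job is handed in: The looper's carrier lies flat in the channel within 3.5 mm of the end stop, at rest, and the spring bar is fully up again (within 2 mm), its pin behind the tab (y of looper in the frame of dock above 0.0105 m and z of looper in the frame of dock below 0.013 m and angle between looper's own z axis and vertical below 0.05 rad and value of joint press_bar below 0.002 m and linear speed of looper below 0.01 m/s); the robot touches nothing.
It fails at once if the looper is lifted (over 10 mm) or tipped (over 0.2 rad) (height (world z) of looper above 0.02 m or angle between looper's own z axis and vertical above 0.2 rad).
It fails at once if the phaser, slide, pick holder or spanner is moved by more than 20 mm (distance of any of phaser, slide, pick_holder, spanner from where it was at the start of the episode above 0.02 m).
It also fails if it takes over 35 s, if anything falls off the work surface, if the arm or the gripper's body presses on something with over 40 N, if the wrist force passes 120 N, or if a joint passes its speed limit or range.

### The arm

A 6-joint arm with a two-finger parallel gripper is mounted at the origin on the work surface. World frame = base frame: x ahead of the robot, y to its left, z up, the work surface at z = 0. Lengths are in m, angles in degrees, forces in N, time in s.
With the tool pointing down it reaches from about 0.375 to 0.9 m from the base axis. Payload 3.1 kg.
Tool frame: the origin (TCP) lies on the centre line of the jaws, within the pads' length; the fingertips stand 8 mm ahead of it and the grasp point (between the pads) lies 11 mm behind it (bot.tip_extent is the distance from the TCP to the fingertips, in m); z points along the fingers, y is the line along which they close (so a half turn about z gives the same grasp; the last joint's range is limited). The gripper opens to 87 mm and grips with 3 to 60 N. Pads are 19 mm wide; open, the fingers measure 117 mm over their backs; the gripper's body (75 mm by 190 mm) begins 51 mm behind the grasp point.
Start: joints at [60.819, 30.224, 82.088, -0, 67.689, -10.227], TCP at [0.203, 0.591, 0.231] pointing down, gripper open.
Joint ranges: [-176.69, 176.69], [-43.24, 126.21], [12.49, 139.97], [-82, 262], [0, 151.66], [-163.58, 163.58]. Speed limits (degrees/s): [159.86, 159.86, 180, 180, 180, 180].

### API

Orientations are given as a 3x3 rotation matrix whose columns are the frame's x, y, z axes.
In Python, from rig import bot, vision, workorder gives the robot as it stands.
- The arm moves only by the shell command python3 -m handwheel 'ROWS'. ROWS is JSON, a list of rows, each an object with "delta_rot": the turn, a rotation vector about the tool's x, y, z in rad, a list of three; "xyz": the shift along the tool's x, y, z in mm, a list of three; "hand": the closure, from -1 (fully open) to 1 (shut). A call has exactly 5 rows; each row is the pose to reach, as a shift and turn from the pose commanded when the call began, along the tool's axes at that moment; what a row does not reach only later rows make up. A row lasts 1/8 s, in which the tool goes at most 62.5 mm and 10.7 degrees, less where a joint would pass 70% of its speed; a pose out of reach is approached as far as the arm can. A call with a gripper value outside its range is refused whole. The fingers move at their own pace and stop on an object; the grip force is fixed at half the most. Time passes only in rows, so rows that repeat a pose let the fingers close, or fill a call up. It gives the time, the measured TCP pose, the force, the opening and the grip force at its end, in the units of the state.
- bot.read_state(): the state, without advancing time (a new reading comes with each control period).
- vision.capture(name): name is "side" or "top"; returns the picture (480x640x3 uint8, red, green, blue); there is no depth.
- vision.camera_model(name): a dict with "camera_matrix" (3x3 intrinsics, pixels), "camera_from_world" (4x4, takes a point from world to camera coordinates). Camera axes: x right, y up, looking along -z (the intrinsics and any distortion apply to the point x, -y, -z); pixel columns grow to the right and rows downward; lengths in m; the calibration is good to about 2 mm. A picture is of the moment at which its call begins. camera_model takes no time and is no camera call.
- workorder.hand_in(): hands the job in; it is judged then, once.
The state is a dict: "time_s": time; "joint_positions": joint angles; "qvel": joint speeds; "tau": joint torques, N m; "position": TCP position; "tcp_rot": TCP orientation; "force": force on the tool from outside, world axes, zero at the start; "moment": the same for the moment, N m; "opening": opening from 0.0 (shut) to 1.0 (fully open); "grasp_force": force on a finger pad.
Only numpy, scipy, OpenCV 4.12 (cv2) and the standard library are available. Lean on these libraries where they do the work, as an engineer would, in place of code of your own. Each camera call takes 0.05 s, during which the arm holds its last target. There are 200 camera calls.

## Working session

There is one attempt and no reset: what is moved stays moved. The work goes in short steps, Python scripts to look and compute and a shell command to move; the robot and the scene stay as the last step left them, time stands still between calls to the robot, and variables do not carry over. Pictures are saved under pics/ and viewed, at most 10 in all, crops included, and the job is handed in when it is done.

```bash
mkdir -p pics && python3 - <<'E'
from rig import bot, vision
import cv2, numpy as np
for n in("top","side"):
    im=vision.capture(n); cv2.imwrite(f"pics/{n}0.png",im[:,:,::-1])
    m=vision.camera_model(n); print(n,np.round(m["camera_matrix"],1).tolist(),np.round(m["camera_from_world"],3).tolist(),[k for k in m])
s=bot.read_state(); print(s["time_s"],s["position"],np.round(s["tcp_rot"],3).tolist(),s["opening"],s["force"])
E
```

```text
top [[625.1, 0.0, 312.6], [0.0, 625.1, 247.5], [0.0, 0.0, 1.0]] [[0.009, -1.0, -0.007, -0.007], [0.989, 0.008, 0.15, -0.588], [-0.149, -0.008, 0.989, -0.944], [0.0, 0.0, 0.0, 1.0]] ['camera_matrix', 'camera_from_world']
side [[521.6, 0.0, 328.2], [0.0, 521.6, 241.3], [0.0, 0.0, 1.0]] [[0.963, -0.27, -0.026, -0.555], [0.183, 0.578, 0.795, -0.157], [-0.2, -0.77, 0.606, -0.883], [0.0, 0.0, 0.0, 1.0]] ['camera_matrix', 'camera_from_world']
0.1 [0.20266323 0.59053583 0.22964271] [[-0.946, 0.325, -0.001], [0.325, 0.946, -0.002], [0.0, -0.002, -1.0]] 0.9992654182371602 [ 0.44228452 -0.20611092  0.4210707 ]
```

View pics/top0.png

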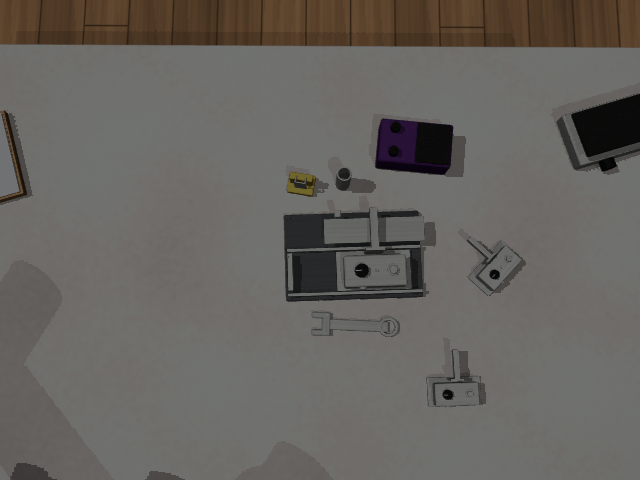

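View pics/side0.png

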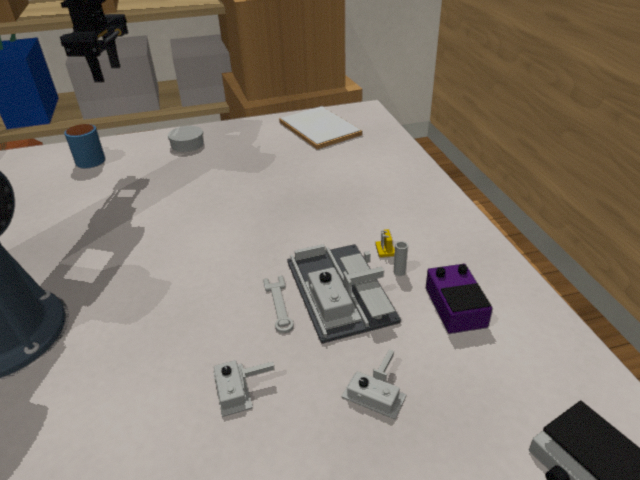

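The top view shows the dock at about (285–423, 212–300), with its end stop at the left (297,272), pin at (337,213) and strip at (325–423, 230). 

Candidates for the looper:
- in the dock channel: (375,270), with its tab at (374,228)
- loose and smaller: (497,268)
- loose and smaller: (455,390)

I choose the one in the channel and will check it in a close crop.

```bash
python3 - <<'E'
import cv2
im=cv2.imread("pics/top0.png")[200:310,270:440]
im=cv2.convertScaleAbs(im,alpha=1.6,beta=10)
cv2.imwrite("pics/crop0.png",cv2.resize(im,None,fx=4.7,fy=4.7,interpolation=cv2.INTER_CUBIC))
E
```

```text
(no output)
```

View pics/crop0.png

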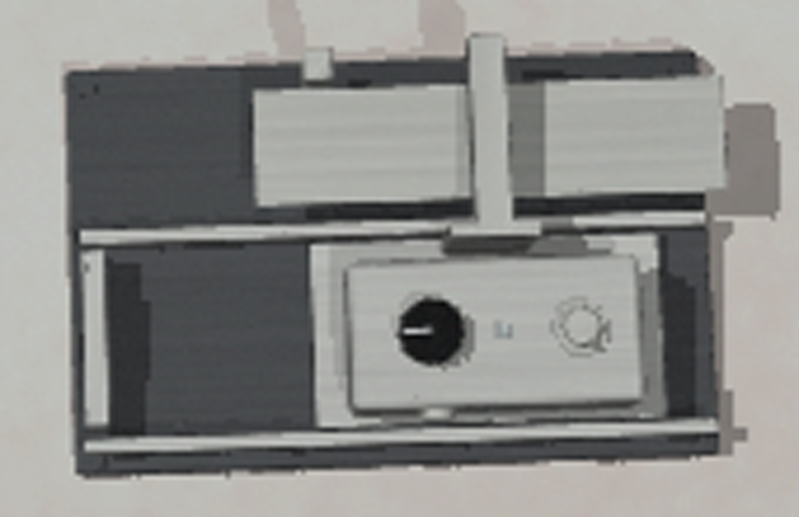

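The crop confirms the full-size looper in the channel. Its tab end is at crop (487,37), the pin at (318,62), and the strip corners at (255,90) and (726,187). Next I fit the dock pose.

```bash
cat > h.py <<'E'
import numpy as np, cv2
from rig import bot, vision
def proj(P,name="top"):
    m=vision.camera_model(name); T=np.array(m["camera_from_world"]); K=np.array(m["camera_matrix"])
    c=(T[:3,:3]@np.asarray(P,float).T).T+T[:3,3]; c=c*[1,-1,-1]
    q=(K@c.T).T; return q[:,:2]/q[:,2:]
def d2w(P,x,y,a):
    P=np.asarray(P,float)/1000; c,s=np.cos(a),np.sin(a)
    return np.c_[x+c*P[:,0]-s*P[:,1], y+s*P[:,0]+c*P[:,1], P[:,2]]
E
python3 - <<'E'
from h import *
from scipy.optimize import least_squares
A=[((97,87,10),(67,72)),((-45,87,10),(80,475)),((-45,-135,10),(720,453)),((82,22,38),(255,90)),((42,22,38),(257,206)),((82,-138,38),(722,76)),((42,-138,38),(726,187)),((87,0,54),(318,63))]
B=[((94,0,60),(487,37)),((32,60,16),(313,243)),((-32,60,16),(317,428)),((32,-60,16),(657,236)),((-32,-60,16),(665,418))]
px=np.array([p for _,p in A+B],float); px=(px+.5)/4.7-.5+[270,200]
def f(v):
    P=[p for p,_ in A]+[(p[0],p[1]+v[3]*1000,p[2]) for p,_ in B]
    return (proj(d2w(P,*v[:3]))-px).ravel()
r=least_squares(f,[.6,0,0,-.05],loss="soft_l1"); print(r.x,np.round(r.fun.reshape(-1,2),1).tolist())
s=bot.read_state()
np.save("dock.npy",r.x)
R=np.array(s["tcp_rot"])
y0=r.x[3]*1000
for n,p in (("press",(57,y0-6-15-12,38)),("home",(57,-7,38))):
    w=d2w([p],*r.x[:3])[0]; print(n,w,"tcp z",w[2]+bot.tip_extent)
print(np.degrees(r.x[2]),"tool yaw of -x",np.degrees(np.arctan2(-R[1,0],-R[0,0])))
E
```

```text
[ 0.55444074 -0.04428714  0.04053333 -0.0561897 ] [[-0.3, -0.4], [-0.9, 0.1], [0.4, 0.3], [-0.4, 0.1], [0.0, 0.1], [0.2, -0.1], [0.8, 0.9], [0.1, 0.3], [-0.1, -0.4], [-0.6, 0.1], [0.0, 0.1], [0.1, -0.8], [0.5, -0.2]]
press [ 0.61500808 -0.13109382  0.038     ] tcp z 0.046
home [ 0.61167757 -0.04897162  0.038     ] tcp z 0.046
2.32238876395933 tool yaw of -x -18.95531518697879
```

```bash
python3 -m handwheel '[{"xyz":[-47,-41,0],"delta_rot":[0,0,-0.1],"hand":1},{"xyz":[-94,-82,0],"delta_rot":[0,0,-0.2],"hand":1},{"xyz":[-141,-124,0],"delta_rot":[0,0,-0.3],"hand":1},{"xyz":[-188,-165,0],"delta_rot":[0,0,-0.371],"hand":1},{"xyz":[-235,-206,0],"delta_rot":[0,0,-0.371],"hand":1}]'
cat > go.py <<'E'
import sys
from h import *
v=np.load("dock.npy"); s=bot.read_state(); R=np.array(s["tcp_rot"]); p=np.array(s["position"])
tip=p+R[:,2]*bot.tip_extent
a=v[2]; D=np.array([[np.cos(a),-np.sin(a),0],[np.sin(a),np.cos(a),0],[0,0,1]])
print("t",s["time_s"],"tip in dock mm",np.round(D.T@(tip-[v[0],v[1],0])*1000,1),"F dock",np.round(D.T@s["force"],2),"open",round(s["opening"],3))
print("yaw err deg",np.degrees(np.arctan2(-R[1,0],-R[0,0])-a), "tilt", np.round(R[:,2],4))
if len(sys.argv)>3:
    t=d2w([[float(q) for q in sys.argv[1:4]]],*v[:3])[0]; print("tool shift mm",np.round(R.T@(t-tip)*1000,1))
E
python3 go.py 57 -89 80
```

```text
time_s: 0.72
position: [0.3588, 0.3184, 0.2304]
tcp_rot: [[-0.999, -0.041, 0.0], [-0.041, 0.999, -0.0], [-0.0, -0.0, -1.0]]
force: [1.3, 0.2, 0.3]
opening: 0.515
grasp_force: 0.0
t 0.725 tip in dock mm [-180.8  370.3  222.4] F dock [1.28 0.12 0.31] open 0.515
yaw err deg 0.03136713987351847 tilt [ 1.e-04 -1.e-04 -1.e+00]
tool shift mm [-237.5 -459.5  142.5]
```

```bash
python3 -m handwheel '[{"xyz":[-28,-54,0],"delta_rot":[0,0,0],"hand":1},{"xyz":[-56,-108,0],"delta_rot":[0,0,0],"hand":1},{"xyz":[-84,-162,0],"delta_rot":[0,0,0],"hand":1},{"xyz":[-112,-216,0],"delta_rot":[0,0,0],"hand":1},{"xyz":[-140,-270,0],"delta_rot":[0,0,0],"hand":1}]'
python3 -m handwheel '[{"xyz":[-28,-54,5],"delta_rot":[0,0,0],"hand":1},{"xyz":[-56,-108,30],"delta_rot":[0,0,0],"hand":1},{"xyz":[-84,-162,65],"delta_rot":[0,0,0],"hand":1},{"xyz":[-98,-190,110],"delta_rot":[0,0,0],"hand":1},{"xyz":[-98,-190,140],"delta_rot":[0,0,0],"hand":1}]'
python3 - <<'E'
from h import *
im=vision.capture("side"); cv2.imwrite("pics/side1.png",cv2.resize(im[200:360,250:450,::-1],None,fx=3.7,fy=3.7,interpolation=cv2.INTER_CUBIC))
E
python3 go.py 57 -89 38
```

```text
time_s: 1.35
position: [0.5094, 0.0541, 0.2304]
tcp_rot: [[-0.999, -0.04, -0.0], [-0.04, 0.999, 0.0], [0.0, 0.0, -1.0]]
force: [0.1, 1.2, -0.0]
opening: 0.019
grasp_force: 0.0
time_s: 1.98
position: [0.6152, -0.1331, 0.0878]
tcp_rot: [[-0.999, -0.037, -0.0], [-0.037, 0.999, -0.0], [0.0, -0.0, -1.0]]
force: [-0.4, 0.5, 0.4]
opening: 0.006
grasp_force: 0.0
t 2.025 tip in dock mm [ 53.6 -88.6  75.9] F dock [ 0.2   0.21 -1.76] open 0.004
yaw err deg -0.17910816166476676 tilt [-0.0086  0.0034 -1.    ]
tool shift mm [-3.7 -0.5 37.9]
```

View pics/side1.png

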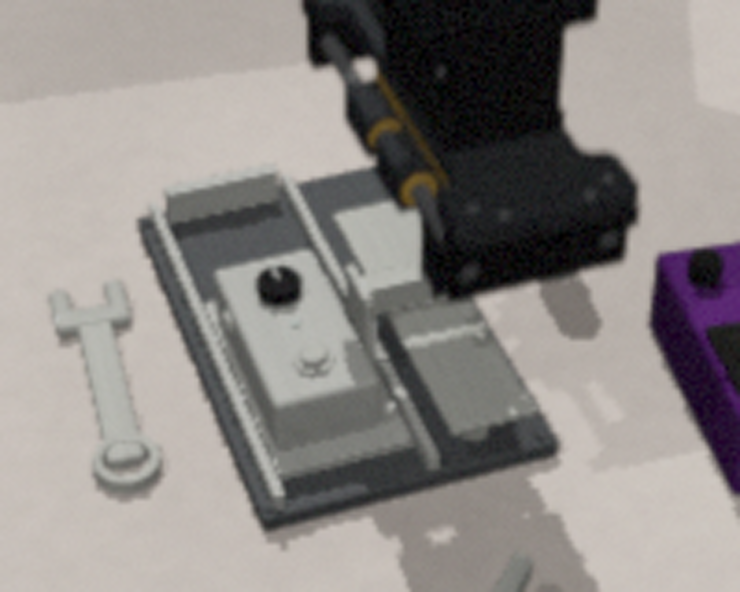

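The side crop shows the hand over the strip behind the tab, with its body hiding the fingers. The tab is at about (400,290), and the strip ahead of the hand is at (450,370). Nothing else is close, so I descend.

```bash
python3 -m handwheel '[{"xyz":[0,0,10],"delta_rot":[0,0,0],"hand":1},{"xyz":[-2,0,20],"delta_rot":[0,0,0],"hand":1},{"xyz":[-2,0,30],"delta_rot":[0,0,0],"hand":1},{"xyz":[-2,0,30],"delta_rot":[0,0,0],"hand":1},{"xyz":[-2,0,30],"delta_rot":[0,0,0],"hand":1}]' >/dev/null
python3 go.py 57 -89 25
```

```text
t 2.65 tip in dock mm [ 58.9 -87.9  53.2] F dock [-0.32  0.38 -0.72] open 0.005
yaw err deg -0.00023970338454238778 tilt [ 1.e-03 -4.e-04 -1.e+00]
tool shift mm [ 1.9 -1.1 28.2]
```

```bash
python3 -m handwheel '[{"xyz":[1,-1,10],"delta_rot":[0,0,0],"hand":1},{"xyz":[1,-1,17],"delta_rot":[0,0,0],"hand":1},{"xyz":[1,-1,23],"delta_rot":[0,0,0],"hand":1},{"xyz":[1,-1,27],"delta_rot":[0,0,0],"hand":1},{"xyz":[1,-1,27],"delta_rot":[0,0,0],"hand":1}]' >/dev/null
python3 go.py 57 -89 24.5
python3 - <<'E'
from h import *
im=vision.capture("top"); cv2.imwrite("pics/top2.png",cv2.convertScaleAbs(cv2.resize(im[170:310,260:450,::-1],None,fx=4,fy=4,interpolation=cv2.INTER_CUBIC),alpha=1.6,beta=10))
E
```

```text
t 3.275 tip in dock mm [ 57.5 -89.1  25.4] F dock [-0.91  0.63  3.11] open 0.002
yaw err deg -0.014030173242738017 tilt [-3.e-04 -1.e-04 -1.e+00]
tool shift mm [0.5 0.1 0.9]
```

View pics/top2.png

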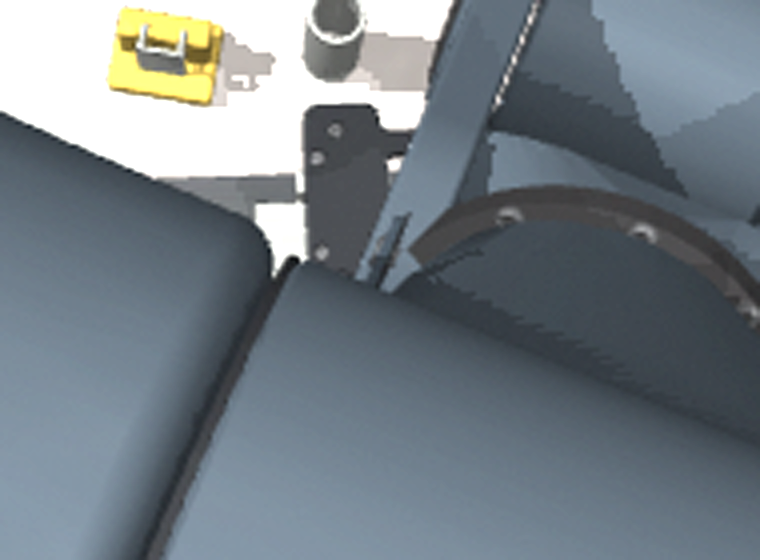

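The top view is mostly hidden by the arm. The slide at (333,40) and pick holder at (165,55) are clear of the hand. The force of 3.1 N and tip height of 25.4 mm say the bar is about 12.6 mm down. I press 1 mm more and start pushing.

```bash
python3 -m handwheel '[{"xyz":[0,0,1],"delta_rot":[0,0,0],"hand":1},{"xyz":[0,4,1],"delta_rot":[0,0,0],"hand":1},{"xyz":[0,9,1],"delta_rot":[0,0,0],"hand":1},{"xyz":[0,14,1],"delta_rot":[0,0,0],"hand":1},{"xyz":[0,19,1],"delta_rot":[0,0,0],"hand":1}]' >/dev/null
python3 go.py 57 -7 24.5
python3 -m handwheel '[{"xyz":[0,5,0],"delta_rot":[0,0,0],"hand":1},{"xyz":[0,10,0],"delta_rot":[0,0,0],"hand":1},{"xyz":[0,15,0],"delta_rot":[0,0,0],"hand":1},{"xyz":[0,20,0],"delta_rot":[0,0,0],"hand":1},{"xyz":[0,25,0],"delta_rot":[0,0,0],"hand":1}]' >/dev/null
python3 go.py 57 -7 24.5
```

```text
t 3.95 tip in dock mm [ 58.2 -70.2  24.9] F dock [ 1.12 -5.44  3.3 ] open 0.006
yaw err deg 0.014353326579995555 tilt [ 0.0016 -0.0013 -1.    ]
tool shift mm [ 1.2 63.2  0.3]
t 4.575 tip in dock mm [ 58.1 -45.   24.8] F dock [ 2.42 -5.89  3.82] open 0.004
yaw err deg -0.01716180919297288 tilt [ 1.3e-03 -6.0e-04 -1.0e+00]
tool shift mm [ 1.1 38.   0.3]
```

```bash
python3 -m handwheel '[{"xyz":[0,5,0.3],"delta_rot":[0,0,0],"hand":1},{"xyz":[0,10,0.3],"delta_rot":[0,0,0],"hand":1},{"xyz":[0,15,0.3],"delta_rot":[0,0,0],"hand":1},{"xyz":[0,20,0.3],"delta_rot":[0,0,0],"hand":1},{"xyz":[0,25,0.3],"delta_rot":[0,0,0],"hand":1}]' >/dev/null
python3 go.py 57 -7 24.5
python3 -m handwheel '[{"xyz":[0,2,0],"delta_rot":[0,0,0],"hand":1},{"xyz":[0,4,0],"delta_rot":[0,0,0],"hand":1},{"xyz":[0,6,0],"delta_rot":[0,0,0],"hand":1},{"xyz":[0,8,0],"delta_rot":[0,0,0],"hand":1},{"xyz":[0,8,0],"delta_rot":[0,0,0],"hand":1}]' >/dev/null
python3 go.py 57 -7 24.5
```

```text
t 5.2 tip in dock mm [ 58.1 -20.1  24.7] F dock [ 1.29 -5.59  5.73] open 0.01
yaw err deg -0.014954772985274962 tilt [ 1.4e-03 -7.0e-04 -1.0e+00]
tool shift mm [ 1.1 13.1  0.2]
t 5.825 tip in dock mm [ 58.1 -11.9  24.7] F dock [ 1.87 -5.    5.78] open 0.002
yaw err deg -0.016858905668012285 tilt [ 1.3e-03 -3.0e-04 -1.0e+00]
tool shift mm [1.1 4.9 0.2]
```

```bash
python3 -m handwheel '[{"xyz":[0,1,0],"delta_rot":[0,0,0],"hand":1},{"xyz":[0,2,0],"delta_rot":[0,0,0],"hand":1},{"xyz":[0,3,0],"delta_rot":[0,0,0],"hand":1},{"xyz":[0,4,0],"delta_rot":[0,0,0],"hand":1},{"xyz":[0,4,0],"delta_rot":[0,0,0],"hand":1}]' >/dev/null
python3 go.py 57 -7 24.5
```

```text
t 6.45 tip in dock mm [58.2 -8.1 24.7] F dock [ 2.81 -4.29  5.22] open 0.001
yaw err deg -0.01612913184618383 tilt [ 1.5e-03 -5.0e-04 -1.0e+00]
tool shift mm [1.2 1.1 0.2]
```

```bash
python3 -m handwheel '[{"xyz":[0,0.5,0],"delta_rot":[0,0,0],"hand":1},{"xyz":[0,1,0],"delta_rot":[0,0,0],"hand":1},{"xyz":[0,1.5,0],"delta_rot":[0,0,0],"hand":1},{"xyz":[0,2,0],"delta_rot":[0,0,0],"hand":1},{"xyz":[0,2,0],"delta_rot":[0,0,0],"hand":1}]' >/dev/null
python3 go.py 57 -7 24.5
```

```text
t 7.075 tip in dock mm [58.1 -6.2 24.7] F dock [ 0.99 -4.53  5.8 ] open 0.006
yaw err deg -0.017783972263667076 tilt [ 1.4e-03 -6.0e-04 -1.0e+00]
tool shift mm [ 1.1 -0.9  0.2]
```

```bash
python3 -m handwheel '[{"xyz":[0,0.5,0],"delta_rot":[0,0,0],"hand":1},{"xyz":[0,1,0],"delta_rot":[0,0,0],"hand":1},{"xyz":[0,1.5,0],"delta_rot":[0,0,0],"hand":1},{"xyz":[0,2,0],"delta_rot":[0,0,0],"hand":1},{"xyz":[0,2,0],"delta_rot":[0,0,0],"hand":1}]' >/dev/null
python3 go.py 57 -7 24.5
```

```text
t 7.7 tip in dock mm [58.1 -4.1 24.7] F dock [ 1.47 -5.22  4.41] open 0.006
yaw err deg -0.012762517271558003 tilt [ 1.3e-03 -6.0e-04 -1.0e+00]
tool shift mm [ 1.1 -2.9  0.2]
```

```bash
python3 -m handwheel '[{"xyz":[0,0.7,0],"delta_rot":[0,0,0],"hand":1},{"xyz":[0,1.4,0],"delta_rot":[0,0,0],"hand":1},{"xyz":[0,2.1,0],"delta_rot":[0,0,0],"hand":1},{"xyz":[0,2.8,0],"delta_rot":[0,0,0],"hand":1},{"xyz":[0,2.8,0],"delta_rot":[0,0,0],"hand":1}]' >/dev/null
python3 go.py 57 -7 24.5
python3 - <<'E'
from h import *
im=vision.capture("side"); cv2.imwrite("pics/side3.png",cv2.resize(im[220:360,260:430,::-1],None,fx=4.2,fy=4.2,interpolation=cv2.INTER_CUBIC))
E
```

```text
t 8.325 tip in dock mm [58.2 -3.  24.8] F dock [-0.03 -9.84  5.19] open 0.005
yaw err deg 0.03379124131903897 tilt [ 0.0016 -0.0028 -1.    ]
tool shift mm [ 1.2 -4.   0.3]
```

View pics/side3.png

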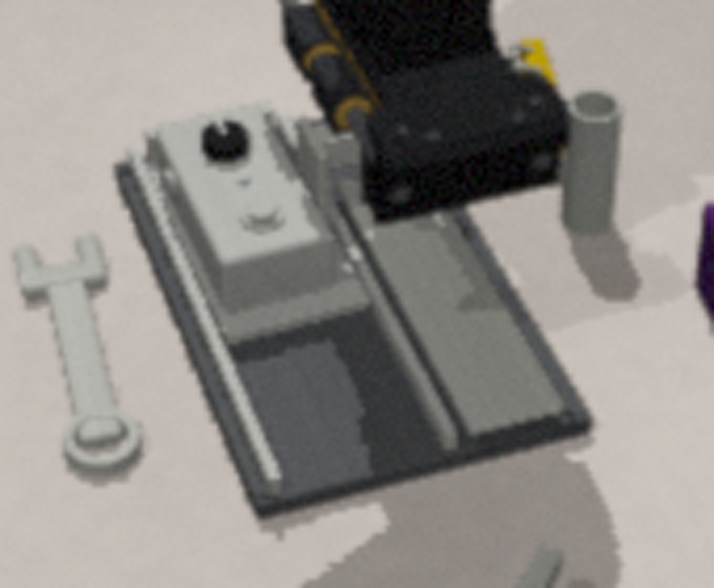

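The side crop shows the carrier pushed forward, its rear edge running from (237,335) to (368,305), with the slide and spanner untouched. The push force jumped to about 10 N. I check the rear edge against the home position.

```bash
python3 - <<'E'
from h import *
v=np.load("dock.npy")
for y0 in (8,11,14):
    q=proj(d2w([(-32,y0-60,16),(32,y0-60,16),(-45,-135,10),(42,-138,24)],*v[:3]),"side"); print(y0,np.round(((q-[260,220])+.5)*4.2-.5).tolist())
E
python3 -m handwheel '[{"xyz":[0,0.5,0],"delta_rot":[0,0,0],"hand":1},{"xyz":[0,1,0],"delta_rot":[0,0,0],"hand":1},{"xyz":[0,1,0],"delta_rot":[0,0,0],"hand":1},{"xyz":[0,1,0],"delta_rot":[0,0,0],"hand":1},{"xyz":[0,1,0],"delta_rot":[0,0,0],"hand":1}]' >/dev/null
python3 go.py 57 -7 24.5
```

```text
8 [[230.0, 344.0], [376.0, 308.0], [261.0, 505.0], [476.0, 430.0]]
11 [[228.0, 339.0], [374.0, 304.0], [261.0, 505.0], [476.0, 430.0]]
14 [[226.0, 334.0], [371.0, 299.0], [261.0, 505.0], [476.0, 430.0]]
t 9.0 tip in dock mm [58.3 -2.8 24.9] F dock [ -1.17 -12.76   5.29] open 0.004
yaw err deg 0.04962529138135774 tilt [ 0.0018 -0.0039 -1.    ]
tool shift mm [ 1.3 -4.2  0.4]
```

It's against the stop: 12.8 N with no motion. I back off slightly to unload the tab, then lift straight up.

```bash
python3 -m handwheel '[{"xyz":[0,-2,0],"delta_rot":[0,0,0],"hand":1},{"xyz":[0,-5,0],"delta_rot":[0,0,0],"hand":1},{"xyz":[0,-6,0],"delta_rot":[0,0,0],"hand":1},{"xyz":[0,-6,-4],"delta_rot":[0,0,0],"hand":1},{"xyz":[0,-6,-9],"delta_rot":[0,0,0],"hand":1}]' >/dev/null
python3 go.py
python3 -m handwheel '[{"xyz":[0,0,-8],"delta_rot":[0,0,0],"hand":1},{"xyz":[0,0,-25],"delta_rot":[0,0,0],"hand":1},{"xyz":[0,0,-60],"delta_rot":[0,0,0],"hand":1},{"xyz":[0,0,-110],"delta_rot":[0,0,0],"hand":1},{"xyz":[0,0,-150],"delta_rot":[0,0,0],"hand":1}]' >/dev/null
python3 -m handwheel '[{"xyz":[0,60,0],"delta_rot":[0,0,0],"hand":1},{"xyz":[30,115,0],"delta_rot":[0,0,0],"hand":1},{"xyz":[60,165,0],"delta_rot":[0,0,0],"hand":1},{"xyz":[90,215,0],"delta_rot":[0,0,0],"hand":1},{"xyz":[110,255,0],"delta_rot":[0,0,0],"hand":1}]' >/dev/null
python3 go.py
python3 - <<'E'
from h import *
im=vision.capture("top"); cv2.imwrite("pics/top4.png",cv2.convertScaleAbs(cv2.resize(im[160:340,270:440,::-1],None,fx=3.3,fy=3.3,interpolation=cv2.INTER_CUBIC),alpha=1.6,beta=10))
E
```

```text
t 9.625 tip in dock mm [56.5 -5.  33. ] F dock [0.94 1.22 2.06] open 0.008
yaw err deg 0.005114121514682677 tilt [-0.0025  0.0012 -1.    ]
t 10.875 tip in dock mm [-54.7 250.2 183.9] F dock [1.69 0.48 0.35] open 0.006
yaw err deg 0.01945805905270574 tilt [-1.3e-03 -4.0e-04 -1.0e+00]
```

View pics/top4.png

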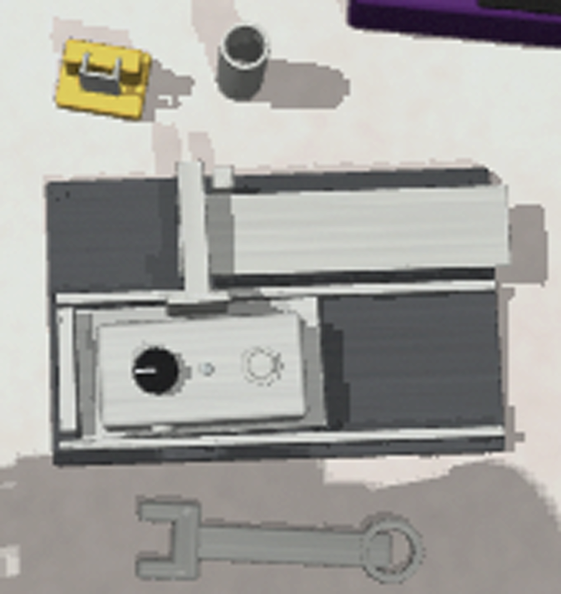

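The top crop shows the carrier against the end stop at (67,370). The tab at (192,230) is past the pin at (223,176), the bar is up, and the phaser, slide, pick holder and spanner haven't moved. I let things settle, then hand in.

```bash
python3 -m handwheel '[{"xyz":[0,0,0],"delta_rot":[0,0,0],"hand":1},{"xyz":[0,0,0],"delta_rot":[0,0,0],"hand":1},{"xyz":[0,0,0],"delta_rot":[0,0,0],"hand":1},{"xyz":[0,0,0],"delta_rot":[0,0,0],"hand":1},{"xyz":[0,0,0],"delta_rot":[0,0,0],"hand":1}]' >/dev/null; python3 -c "
from rig import workorder; print(workorder.hand_in())"
```

```text
the job is handed in; nothing more can be done
None
```

I handed the job in: the looper is home against the end stop with the bar released and the pin up behind its tab, and the last picture shows no bystander moved; the hand-in returned no verdict.

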